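# Slide the locked length-gauge carriage home against its end stop

### The job

Set the length gauge on the bench: with the closed fingertips press the red locking button on the blue carriage fully down and, keeping it down, push the carriage along the rail until its nose rests against the dark clamped end stop. Then lift off so that the button springs up and the carriage stays locked there. Grip nothing, press gently, do not shift the end stop, and leave the loose things round the gauge where they are.

Things in the scene. Friction and masses are not known exactly. Their poses are not given: they have to be found in the camera images.
- gauge_rail: Length gauge: slotted aluminium rail fixed to the bench, 416 mm long with its black end caps, 70 mm wide (feet near the ends reach 112 mm), 24 mm high. Origin at the centre of its underside; y runs along the rail from the carriage to the end stop, z up, x across, away from the robot. Its place and yaw (within 0.4 rad) vary.
- button_top (a point): Centre of the top of the red locking button, 56 mm above the bench when up: a paddle 50 mm along the rail by 36 mm across on the blue carriage. It goes straight down 8 mm (about 5 N to start, 8 N fully down) and springs up when let go. Up, it locks the carriage (1.5 mm play); 5 mm or more down, the carriage slides with about 2 N. Low steel strips (top 45.5 mm high) flank it. Axes as the rail's.
- shoulder (a point): Centre of the upright blue shoulder face on the carriage, on the end-stop side of the button, 28 mm from the button's centre; it faces the button, is 76 mm wide across the rail and its top is 66 mm above the bench. A fingertip on the button can push the carriage by it. The button is open from above and on its other sides. Axes as the rail's.
- carriage_nose (a point): Centre of the carriage's leading flat end face (steel plate), 36 mm above the bench, 73 mm ahead of the button's centre along the rail. The blue carriage is 110 mm long, 86 mm wide; its deck is 42 mm above the bench and its underside covers the rail. Axes as the rail's.
- stop_face (a point): Centre of the end stop's face (brass pad) that the carriage's nose shall meet, 36 mm above the bench. The end stop is a dark steel block 78 mm wide, 40 mm long, top 51 mm above the bench, with a black round knob (32 mm across, top 73 mm above the bench). It is clamped to the rail at a different place each time. Axes as the rail's.
- carriage (a joint): Carriage position along the rail, m, growing toward the end stop; starts at 0. The way to the stop is 125 to 205 mm: the distance from carriage_nose to stop_face.
- lock_button (a joint): How far the button is pressed, m: 0 up (locked), 0.008 fully down. The lock has notches all along the rail; on release at the end stop the button comes fully up only with the nose within about 2 mm of the stop.
- end_stop (a joint): Place of the clamped end stop along the rail, m, between -0.08 and 0; it must not change.
- holder_a: Loose brass lamp holder standing behind the rail, 37 mm across, 47 mm high. Origin under its centre. Leave alone.
- holder_b: Loose brass lamp holder standing in front of the rail, 37 mm across, 47 mm high. Origin under its centre. Leave alone.
- terminals: Loose white screw terminal strip lying in front of the rail, 18 x 58 x 13 mm. Origin under its centre. Leave alone.
- tape: Loose roll of masking tape lying behind the rail, 90 mm across, 25 mm high. Origin under its centre. Leave alone.
- nut: Loose hexagon nut lying in front of the rail, 21 x 24 x 9 mm. Origin under its centre. Leave alone.
- block: Loose pine block lying to the robot's right, 45 x 110 x 30 mm. Origin under its centre. Leave alone.

How it is judged (in metres and radians):
On the way, in this order (a step that is already met when the one before it is completed fails the run):
1. the locking button is pressed down while the carriage is still where it was (value of joint lock_button above 0.005 m and distance of carriage_nose from where it was at the start of the episode below 0.02 m), for 0.1 s.
2. the carriage has come up to the end stop with its button still held down (value of joint lock_button above 0.004 m and y of stop_face in the frame of carriage_nose below 0.004 m), for 0.1 s.
At the end, for the whole second after the job is handed in: The carriage's nose is within 4 mm of the end stop's face and at rest, the locking button is up again (within 1.5 mm), and the end stop is within 3 mm of where it was clamped (y of stop_face in the frame of carriage_nose below 0.004 m and value of joint lock_button below 0.0015 m and velocity of joint carriage between -0.005 and 0.005 m/s and distance of stop_face from where it was at the start of the episode below 0.003 m); the robot touches nothing.
It fails at once if the button is let up on the way (value of joint lock_button below 0.002 m and distance of carriage_nose from where it was at the start of the episode above 0.02 m and y of stop_face in the frame of carriage_nose above 0.02 m).
It fails at once if the gauge, its carriage or its button is gripped or pressed with more than 35 N (contact force between the fingers and gauge_rail above 35 N).
It fails at once if the end stop is shifted by more than 3 mm (distance of stop_face from where it was at the start of the episode above 0.003 m).
It fails at once if a loose thing is moved or lifted by more than 15 mm (distance of any of holder_a, holder_b, terminals, tape, nut, block from where it was at the start of the episode above 0.015 m).
It also fails if it takes over 40 s, if anything falls off the work surface, if the arm or the gripper's body presses on something with over 40 N, if the wrist force passes 120 N, or if a joint passes its speed limit or range.

### The arm

A 7-joint arm with a two-finger parallel gripper is mounted at the origin on a cart in front of the work surface, level with it; the furniture and walls round the work are solid. World frame = base frame: x ahead of the robot, y to its left, z up, the work surface at z = 0. Lengths are in mm, angles in degrees, forces in N, time in s.
With the tool pointing down it reaches from about 400 to 875 mm from the base axis. Payload 19.3 kg.
Tool frame: the origin (TCP) lies on the centre line of the jaws, within the pads' length; the fingertips stand 11 mm ahead of it and the grasp point (between the pads) lies 8 mm behind it; z points along the fingers, y is the line along which they close (so a half turn about z gives the same grasp; the last joint's range is limited). The gripper opens to 85 mm and grips with 20 to 120 N. Pads are 22 mm wide; open, the fingers measure 114 mm over their backs; the gripper's body (76 mm by 85 mm) begins 54 mm behind the grasp point. The pads swing forward as they close: fully open they stand 13 mm farther back than shut.
Start: joints at [-72.032, 29.874, -2.08, 91.645, 1.215, 58.505, -6.463], TCP at [234.047, 579.514, 242.291] pointing down, gripper open.
Joint ranges: [-166.77, 166.77], [-17.47, 122.26], [-85.68, 81.53], [9.62, 139.38], [-72.42, 252.41], [9.2, 110.78], [-144.41, 144.41]. Speed limits (degrees/s): [108.29, 108.29, 136.94, 136.94, 172.46, 172.46, 172.46].

### API

Orientations are given as a 3x3 rotation matrix whose columns are the frame's x, y, z axes.
In Python, from workcell import manip gives the robot as it stands.
- The arm moves only by the tool apply_moves, never from a script. Its argument "moves" is a list of rows, each a list of 2 entries, a list of its own where there are three numbers: the shift along the tool's x, y, z in m, then the turn about the tool's z in rad. In form: [[[tx, ty, tz], twist], ...]. A call has 1 to 10 rows; each row shifts and turns the commanded pose from where the row before left it, along the tool's axes as they then stand; what a row does not reach is not made up. A row lasts 1/12 s, in which the tool goes at most 41.7 mm and 7.16 degrees, less where a joint would pass 70% of its speed; a pose out of reach is approached as far as the arm can. A call with a gripper value outside its range is refused whole. "claw" is the closure in counts, from 0 (fully open) to 255 (shut), set as the call begins (left out, the last holds). The fingers move at their own pace and stop on an object; "force" is the grip in N (left out, the last holds). Time passes only in rows, so rows that do not move let the fingers close. It gives the time, the measured TCP pose, the force, the opening and the grip force at its end, in the units of the state.
- manip.get_state(): the state, without advancing time (a new reading comes with each control period).
- manip.camera(name): name is "scene" or "top" or "wrist"; returns a dict with "frame" (384x512x3 uint8, red, green, blue), "K" (3x3 intrinsics, pixels), "eye" and "orientation" of the camera in the world; the wrist camera has in their place "tool_from_camera" (4x4, takes a point from camera to tool coordinates, whose origin is the TCP and whose axes are the flange's). Camera axes: x right, y down, z forward; pixel columns grow to the right and rows downward; lengths in mm; the calibration is good to about 2 mm. A picture is of the moment at which its call begins: read the wrist's pose just before it. There is no depth.
- manip.finish_job(): hands the job in; it is judged then, once.
Trained networks look in a picture, given as the dict that the camera call returned (one of the last four; its "shot" number tells which), for a name from the list of things; names that differ only in an ending like _2 or _b are one class to them, and where a whole thing is asked for, a point or a joint stands for the part that bears it (a point fixed in the world has none). Each returns a list of dicts, best first, with "p" (0 to 1); they miss things now and then, are a little off and sometimes report something else, mostly with a low value. They report only what shows in the picture. A call takes as long as a camera call.
- manip.look_for(label, picture): "point" ([x, y, z] in mm, in world coordinates, good to about 4 mm: the middle of the surface that is visible of it).
- manip.mark_of(label, picture): "point" ([x, y, z] in mm, in world coordinates, good to about 4 mm: a listed point, or the origin of a listed thing).
The state is a dict: "t": time; "joint_positions": joint angles; "qvel": joint speeds; "joint_torque": joint torques, N m; "tcp_pos": TCP position; "ee_rot": TCP orientation; "contact_force": force on the tool from outside, world axes, zero at the start; "wrist_torque": the same for the moment, N m; "width": finger opening in mm; "finger_force": force on a finger pad.
Only numpy, scipy, OpenCV 4.12 (cv2) and the standard library are available. Lean on these libraries where they do the work, as an engineer would, in place of code of your own. Each camera call takes 0.05 s, during which the arm holds its last target. There are 200 camera calls.

## Working session

There is one attempt and no reset: what is moved stays moved. The work goes in short steps, Python scripts to look and compute and a tool call to move; the robot and the scene stay as the last step left them, time stands still between calls to the robot, and variables do not carry over. Pictures are saved under pics/ and viewed, at most 10 in all, crops included, and the job is handed in when it is done.

Besides the shell and the picture viewer there is one more tool, called after "Call:" as name(argument=value, ...) on one line, values as JSON. apply_moves: Moves the arm, as the interface text tells. Its arguments: {"type":"object","properties":{"moves":{"type":"array","items":{"type":"array"}},"claw":{"type":"number"},"force":{"type":"number"}},"required":["moves"]}

```bash
mkdir -p pics
python3 - <<'E'
from workcell import manip
import cv2,numpy as np
s=manip.get_state();print(s['t'],s['tcp_pos'],s['ee_rot'],s['width'])
ims=[]
for c in ['scene','top']:
    p=manip.camera(c);ims.append(p['frame'])
    for l in ['button_top','shoulder','carriage_nose','stop_face','gauge_rail','holder_a','tape','block']:
        print(c,l,[(np.round(d['point'],1).tolist(),round(d['p'],2)) for d in manip.mark_of(l,p)[:3]])
cv2.imwrite('pics/a.png',cv2.resize(np.vstack(ims)[:,:,::-1],None,fx=.78,fy=.78))
E
```

```text
0.0 [233.96277537 579.23113854 241.73304648] [[-9.27259154e-01  3.74420054e-01 -2.89344185e-04]
 [ 3.74420145e-01  9.27258565e-01 -1.05330083e-03]
 [-1.26080080e-04 -1.08501913e-03 -9.99999403e-01]] 85.2270619704493
scene button_top [([539.3, -145.6, 57.5], 0.77), ([451.2, 81.1, 0.2], 0.27)]
scene shoulder []
scene carriage_nose [([542.9, -71.2, 35.0], 0.84)]
scene stop_face [([550.4, 85.3, 38.8], 0.83), ([453.5, 78.4, 0.3], 0.63)]
scene gauge_rail [([545.4, -13.1, -1.1], 0.63)]
scene holder_a [([637.5, -72.0, 1.4], 0.61), ([455.2, 79.0, -1.2], 0.53)]
scene tape [([669.8, 98.3, -0.8], 0.59), ([546.7, -12.7, -3.5], 0.22)]
scene block [([604.6, -393.4, -1.1], 0.61)]
top button_top [([540.2, -153.6, 55.2], 0.63), ([540.5, -121.9, 60.5], 0.22)]
top shoulder [([537.3, -122.7, 58.8], 0.97), ([448.0, 79.4, -5.7], 0.72)]
top carriage_nose [([544.2, -76.7, 35.2], 0.61)]
top stop_face [([553.2, 85.1, 33.9], 0.65)]
top gauge_rail [([546.6, -9.7, 2.0], 0.92)]
top holder_a [([635.5, -69.8, 3.7], 0.59), ([666.8, 98.5, 4.0], 0.51)]
top tape [([665.2, 93.6, 2.9], 0.71), ([542.6, -120.8, 57.1], 0.44), ([451.2, 78.6, -4.0], 0.19)]
top block [([602.7, -394.3, 0.0], 0.64)]
```

View pics/a.png

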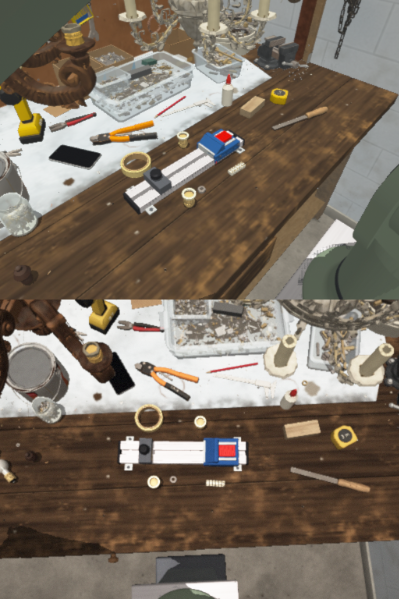

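The scene shows the blue carriage with its red button at the robot's right (top tile about (227,450)), and the dark stop with its knob at (145,445). There are loose things on both sides, and the way above the rail is clear. Next I close the jaws, square up to the rail and move over for the wrist camera.

Call:
apply_moves(claw=255, force=20, moves=[[[0,0,0],-0.11],[[0,0,0],-0.11],[[0,0,0],-0.11],[[-0.02,-0.03,0],0],[[-0.025,-0.03,0],0],[[-0.025,-0.03,0],0],[[-0.025,-0.03,0],0],[[-0.025,-0.03,0],0],[[-0.025,-0.03,0],0],[[-0.025,-0.03,0],0]])

```text
t: 1.73
tcp_pos: [393.3, 359.0, 242.5]
ee_rot: [[-0.999, 0.054, 0.0], [0.054, 0.999, 0.0], [-0.0, 0.0, -1.0]]
contact_force: [1.1, 1.0, 0.2]
width: -0.3
finger_force: 0.0
```

Call:
apply_moves(moves=[[[-0.015,-0.038,0],0],[[-0.015,-0.038,0],0],[[-0.015,-0.038,0],0],[[-0.015,-0.038,0],0],[[-0.015,-0.038,0],0],[[-0.015,-0.038,0],0],[[-0.015,-0.038,0],0],[[-0.01,-0.038,0],0],[[0,-0.03,0],0],[[0,0,0],0]])

```text
t: 2.57
tcp_pos: [489.2, 14.7, 242.4]
ee_rot: [[-0.998, 0.061, 0.0], [0.061, 0.998, -0.002], [-0.0, -0.002, -1.0]]
contact_force: [0.6, -0.4, -0.5]
width: -0.2
finger_force: 0.0
```

```bash
cat > h.py <<'E'
from workcell import manip
import cv2,numpy as np
def shot(c,f=None,labels=('button_top','shoulder','carriage_nose','stop_face','gauge_rail')):
    s=manip.get_state();p=manip.camera(c)
    print(c,s['t'],np.round(s['tcp_pos'],1),np.round(s['contact_force'],1))
    if f: cv2.imwrite('pics/'+f,p['frame'][:,:,::-1])
    for l in labels:
        print(l,[(np.round(d['point'],1).tolist(),round(d['p'],2)) for d in manip.mark_of(l,p)[:2]])
    return s,p
E
python3 - <<'E'
from h import *
s,p=shot('wrist','b.png')
print(p['K'],np.round(p['tool_from_camera'],3).tolist())
np.savez('b',K=p['K'],T=p['tool_from_camera'],R=s['ee_rot'],t=s['tcp_pos'])
shot('scene');shot('top')
E
```

```text
wrist 2.5667 [489.2  14.7 242.4] [ 0.6 -0.4 -0.5]
button_top [([538.2, -147.5, 55.2], 0.62)]
shoulder [([544.8, -120.6, 56.2], 0.75), ([639.9, -70.4, 0.6], 0.15)]
carriage_nose [([542.1, -73.0, 32.6], 0.77)]
stop_face [([551.4, 83.9, 37.6], 0.91)]
gauge_rail [([547.6, -9.5, -1.8], 0.82)]
[[276.66630395   0.         251.52994377]
 [  0.         276.66630395 191.27007209]
 [  0.           0.           1.        ]] [[-0.0, -0.953, -0.303, 76.968], [1.0, -0.0, -0.0, 0.036], [0.0, -0.303, 0.953, -132.279], [0.0, 0.0, 0.0, 1.0]]
scene 2.8667 [489.4  22.1 242.3] [-0.7  0.8  0. ]
button_top [([542.5, -144.7, 57.6], 0.56)]
shoulder [([541.1, -122.8, 54.5], 0.55)]
carriage_nose [([543.7, -71.4, 34.8], 0.56)]
stop_face [([553.2, 87.2, 39.2], 0.77), ([603.4, -397.6, -7.2], 0.55)]
gauge_rail [([545.3, -12.2, -2.8], 0.65)]
top 3.1667 [489.3  21.3 242.3] [0.  0.4 0.5]
button_top [([539.8, -148.6, 57.6], 0.88)]
shoulder [([537.4, -121.5, 59.0], 0.84)]
carriage_nose [([544.4, -76.6, 40.7], 0.93)]
stop_face []
gauge_rail [([546.9, -10.3, 0.5], 0.73)]
```

View pics/b.png

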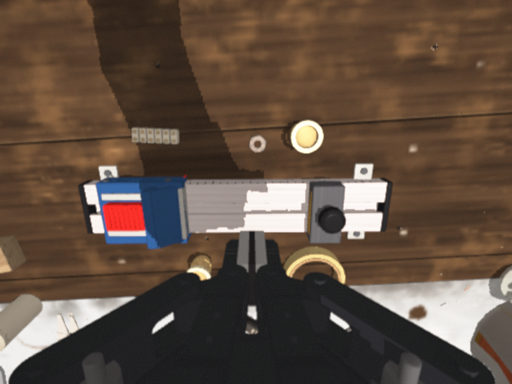

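The wrist view shows the button at about (125,217), the shoulder at about (150,212) and the stop face at about (309,211). The rail runs parallel to the image rows, so the tool is aligned with it. The detections agree: button (540.5,-147.5), nose y -74, stop y 85.5.

Call:
apply_moves(moves=[[[-0.012,-0.03,0],0],[[-0.012,-0.03,0],0],[[-0.012,-0.03,0.02],0],[[-0.012,-0.03,0.03],0],[[-0.012,-0.03,0.03],0],[[0,-0.01,0.02],0],[[0,0,0],0],[[0,0,0],0],[[0,0,0],0]])

```text
t: 4.22
tcp_pos: [540.0, -137.7, 146.6]
ee_rot: [[-0.999, 0.053, 0.001], [0.053, 0.999, 0.0], [-0.001, 0.0, -1.0]]
contact_force: [0.5, -0.3, 0.6]
width: -0.1
finger_force: 0.0
```

Run:
```python
from h import *
s,p=shot('wrist','c.png')
print(np.round(s['ee_rot'],3).tolist())
s2,p2=shot('scene')
np.savez('c',K=p['K'],T=p['tool_from_camera'],R=s['ee_rot'],t=s['tcp_pos'])
```

```text
wrist 4.2167 [ 540.  -137.7  146.6] [ 0.5 -0.3  0.6]
button_top [([537.2, -148.8, 56.6], 0.71)]
shoulder [([539.7, -126.4, 56.7], 0.56)]
carriage_nose [([543.5, -72.9, 35.4], 0.96)]
stop_face [([552.6, 85.8, 36.4], 0.65)]
gauge_rail [([544.3, -12.4, -1.5], 0.56)]
[[-0.999, 0.053, 0.001], [0.053, 0.999, 0.0], [-0.001, 0.0, -1.0]]
scene 4.5167 [ 539.9 -138.1  146.4] [ 0.5 -0.2  0.2]
button_top [([540.3, -145.9, 57.3], 0.58)]
shoulder [([545.1, -70.4, 33.8], 0.67), ([538.9, -121.3, 52.6], 0.61)]
carriage_nose [([544.5, -72.3, 32.1], 0.78)]
stop_face [([547.8, 85.3, 38.8], 0.85)]
gauge_rail [([543.6, -13.8, -2.5], 0.81)]
```

View pics/c.png

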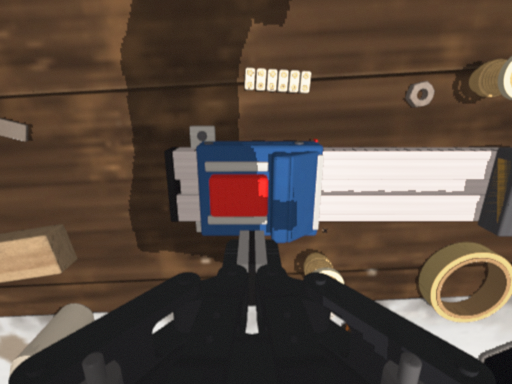

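The wrist picture shows the whole red paddle at about (209..269, 174..217), the nose edge at u≈321 and the stop face at u≈490. The closed tips are at about (252,235). I'll get the paddle centre from the red pixels and the rail direction from edges.

Run:
```python
import cv2,numpy as np
d=np.load('c.npz');K,T,R,t=d['K'],d['T'],d['R'],d['t']
def ray(uv,z):
    dc=np.linalg.inv(K)@[uv[0],uv[1],1]; o=R@T[:3,3]+t; v=R@T[:3,:3]@dc
    return o+v*(z-o[2])/v[2]
im=cv2.imread('pics/c.png').astype(int);b,g,r=im[...,0],im[...,1],im[...,2]
m=((r>130)&(g<60)&(b<60)).astype(np.uint8)
n,l,st,c=cv2.connectedComponentsWithStats(m);i=1+np.argmax(st[1:,4])
rect=cv2.minAreaRect(np.argwhere(l==i)[:,::-1].astype(np.float32));print(st[i],c[i],rect)
print('btn',ray(rect[0],56),ray(c[i],56)); print('nose',ray((321,190),48))
x,y,w,h=st[i,:4]; print(ray((x,y+h/2),56),ray((x+w,y+h/2),56),ray((x+w/2,y),56),ray((x+w/2,y+h),56))
```

```text
[ 209  175   59   41 2280] [238.44166667 195.37192982] ((238.0, 195.0), (40.0, 58.0), 90.0)
btn [ 536.59473184 -149.04211625   56.        ] [ 536.94689917 -148.69027187   56.        ]
nose [538.50983303 -76.81894308  48.        ]
[ 535.72786703 -173.66574102   56.        ] [ 538.40018525 -123.62994948   56.        ] [ 519.16646014 -147.43737772   56.        ] [ 555.83137683 -149.91859571   56.        ]
```

Paddle size measures 50 x 37 mm, so the fix is good. Next I descend to just above it.

Call:
apply_moves(moves=[[[0,-0.004,0.015],0],[[0,0,0.02],0],[[0,0,0.015],0],[[0,0,0.01],0],[[0,0,0.008],0],[[0,0,0.004],0],[[0,0,0],0],[[0,0,0],0]])

```text
t: 5.48
tcp_pos: [539.5, -142.7, 74.0]
ee_rot: [[-0.999, 0.054, 0.0], [0.054, 0.999, -0.0], [-0.0, -0.0, -1.0]]
contact_force: [-0.8, -0.3, -0.5]
width: -0.0
finger_force: 0.0
```

Call:
apply_moves(moves=[[[0,0,0.002],0],[[0,0,0.002],0],[[0,0,0.002],0],[[0,0,0.001],0],[[0,0,0],0],[[0,0,0],0]])

```text
t: 5.98
tcp_pos: [539.4, -142.7, 66.8]
ee_rot: [[-0.999, 0.054, 0.0], [0.054, 0.999, -0.0], [-0.0, -0.0, -1.0]]
contact_force: [-0.3, 0.3, 5.4]
width: 0.3
finger_force: 2.5
```

Contact came at 66.8, as expected. I press about 8 mm in small steps.

Call:
apply_moves(moves=[[[0,0,0.002],0],[[0,0,0.002],0],[[0,0,0.0015],0],[[0,0,0.001],0],[[0,0,0.001],0],[[0,0,0],0],[[0,0,0],0]])

```text
t: 6.57
tcp_pos: [539.4, -142.7, 59.4]
ee_rot: [[-0.999, 0.054, 0.0], [0.054, 0.999, -0.0], [-0.0, -0.0, -1.0]]
contact_force: [-1.3, 1.1, 6.7]
width: 0.0
finger_force: 3.6
```

Call:
apply_moves(moves=[[[0,0,0.0005],0],[[0,0,0.0005],0],[[0,0,0],0],[[0,0,0],0]])

```text
t: 6.9
tcp_pos: [539.5, -142.7, 58.9]
ee_rot: [[-0.999, 0.054, 0.001], [0.054, 0.999, 0.0], [-0.001, 0.0, -1.0]]
contact_force: [-4.3, 1.8, 17.4]
width: 0.4
finger_force: 8.5
```

It bottomed at about 17 N. I ease off 0.6 mm and start along the rail.

Call:
apply_moves(moves=[[[0,0,-0.0006],0],[[0,0.001,0],0],[[0,0.002,0],0],[[0,0.002,0],0],[[0,0.002,0],0],[[0,0.002,0],0],[[0,0.002,0],0],[[0,0.002,0],0],[[0,0.002,0],0]])

```text
t: 7.65
tcp_pos: [540.2, -128.0, 59.1]
ee_rot: [[-0.999, 0.054, 0.0], [0.054, 0.999, -0.0], [-0.0, -0.0, -1.0]]
contact_force: [-0.7, -1.5, 6.4]
width: -0.1
finger_force: 3.7
```

Call:
apply_moves(moves=[[[0,0.003,0.0002],0],[[0,0.005,0],0],[[0,0.007,0],0],[[0,0.008,0],0],[[0,0.008,0],0],[[0,0.008,0],0],[[0,0.008,0],0],[[0,0.006,0],0],[[0,0.004,0],0],[[0,0.002,0],0]])

```text
t: 8.48
tcp_pos: [543.4, -68.3, 59.0]
ee_rot: [[-0.999, 0.053, 0.0], [0.053, 0.999, -0.0], [-0.0, -0.0, -1.0]]
contact_force: [-3.4, -1.9, 10.0]
width: 0.2
finger_force: 5.4
```

Run:
```python
from h import *
shot('scene',None,('button_top','carriage_nose','stop_face'));shot('wrist','d.png',('carriage_nose','stop_face'))
```

```text
scene 8.4833 [543.4 -68.3  59. ] [-3.4 -1.9 10. ]
button_top [([544.7, -71.7, 47.3], 0.57)]
carriage_nose [([548.8, 0.9, 33.8], 0.61)]
stop_face [([548.4, 86.4, 39.1], 0.56)]
wrist 8.6833 [543.4 -68.5  59. ] [-2.5  0.9 10.8]
carriage_nose [([546.1, -0.8, 33.3], 0.67)]
stop_face [([554.6, 85.7, 36.2], 0.83), ([547.7, -0.6, 36.1], 0.23)]
```

View pics/d.png

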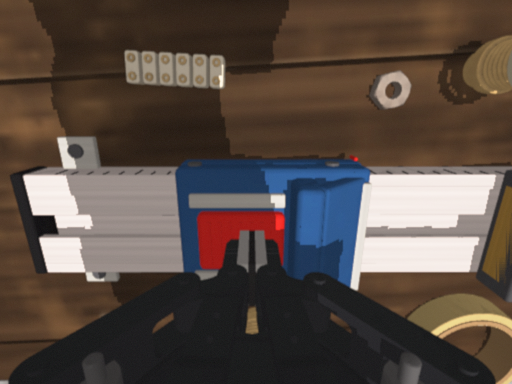

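The carriage follows with the button down. In the picture its nose is at u≈365, the stop pad at u≈490, and the tips sit clear of the shoulder at u≈285. About 86 mm remains, so I do 68 mm and then creep.

Call:
apply_moves(moves=[[[0,0.003,0],0],[[0,0.006,0],0],[[0,0.009,0],0],[[0,0.01,0],0],[[0,0.01,0],0],[[0,0.01,0],0],[[0,0.009,0],0],[[0,0.006,0],0],[[0,0.003,0],0],[[0,0.002,0],0]])

```text
t: 9.67
tcp_pos: [546.9, -0.5, 59.0]
ee_rot: [[-0.999, 0.053, 0.0], [0.053, 0.999, -0.0], [-0.0, -0.0, -1.0]]
contact_force: [-3.0, -1.7, 11.8]
width: 0.8
finger_force: 5.8
```

Run:
```python
from h import *
shot('scene',None,('button_top','carriage_nose','stop_face'));shot('wrist','e.png',('carriage_nose','stop_face'))
```

```text
scene 9.6667 [ 5.469e+02 -5.000e-01  5.900e+01] [-3.  -1.7 11.8]
button_top [([551.0, -5.5, 48.3], 0.59)]
carriage_nose [([553.2, 69.3, 33.4], 0.67), ([602.9, -397.8, -3.8], 0.21)]
stop_face [([549.2, 86.5, 39.2], 0.78), ([545.6, -13.5, -4.1], 0.22)]
wrist 9.8667 [ 5.469e+02 -5.000e-01  5.900e+01] [-3.2  1.4 11.6]
carriage_nose [([552.3, 68.4, 34.7], 0.81)]
stop_face [([553.8, 84.8, 37.7], 0.86)]
```

View pics/e.png

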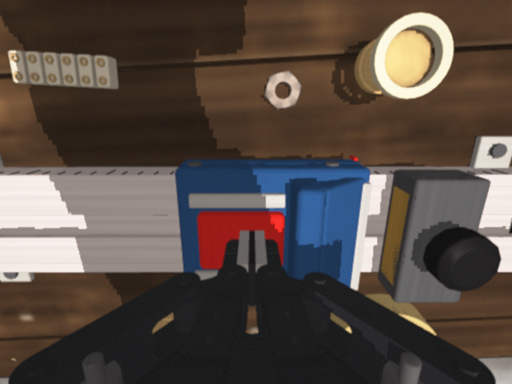

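The gap between nose (u≈365) and pad (u≈385) is about 17 mm. I creep.

Call:
apply_moves(moves=[[[0,0.002,0],0],[[0,0.002,0],0],[[0,0.002,0],0],[[0,0.002,0],0],[[0,0.002,0],0],[[0,0.001,0],0],[[0,0.001,0],0],[[0,0,0],0]])

```text
t: 10.68
tcp_pos: [547.5, 11.1, 59.0]
ee_rot: [[-0.999, 0.054, 0.0], [0.054, 0.999, -0.0], [-0.0, -0.0, -1.0]]
contact_force: [-3.8, 0.0, 12.0]
width: 0.3
finger_force: 5.8
```

Call:
apply_moves(moves=[[[0,0.001,0],0],[[0,0.001,0],0],[[0,0.001,0],0]])

```text
t: 10.93
tcp_pos: [547.7, 13.9, 59.0]
ee_rot: [[-0.999, 0.054, -0.0], [0.054, 0.999, -0.0], [0.0, -0.0, -1.0]]
contact_force: [-4.0, -1.6, 11.6]
width: -0.0
finger_force: 5.8
```

Call:
apply_moves(moves=[[[0,0.0007,0],0],[[0,0.0007,0],0],[[0,0,0],0]])

```text
t: 11.18
tcp_pos: [547.8, 15.4, 59.0]
ee_rot: [[-0.999, 0.054, -0.0], [0.054, 0.999, -0.0], [-0.0, -0.0, -1.0]]
contact_force: [-3.5, -0.0, 12.5]
width: 0.2
finger_force: 5.8
```

Call:
apply_moves(moves=[[[0,0.0007,0],0],[[0,0.0007,0],0]])

```text
t: 11.35
tcp_pos: [547.9, 16.6, 59.0]
ee_rot: [[-0.999, 0.054, 0.0], [0.054, 0.999, -0.0], [-0.0, -0.0, -1.0]]
contact_force: [-2.9, -1.3, 11.5]
width: -0.3
finger_force: 5.8
```

Call:
apply_moves(moves=[[[0,0.0005,0],0],[[0,0.0005,0],0]])

```text
t: 11.52
tcp_pos: [547.9, 17.7, 59.0]
ee_rot: [[-0.999, 0.054, -0.0], [0.054, 0.999, -0.0], [0.0, -0.0, -1.0]]
contact_force: [-3.0, -2.2, 11.2]
width: 0.0
finger_force: 5.8
```

Run:
```python
from h import *
s,p=shot('wrist',None,('carriage_nose','stop_face'))
cv2.imwrite('pics/f.png',cv2.resize(p['frame'][130:310,270:512,::-1],None,fx=3,fy=3))
```

```text
wrist 11.5167 [547.9  17.7  59. ] [-3.  -2.2 11.2]
carriage_nose [([552.3, 87.0, 32.4], 0.91)]
stop_face [([549.3, 85.3, 35.4], 0.89), ([547.6, 11.9, 50.4], 0.48)]
```

View pics/f.png

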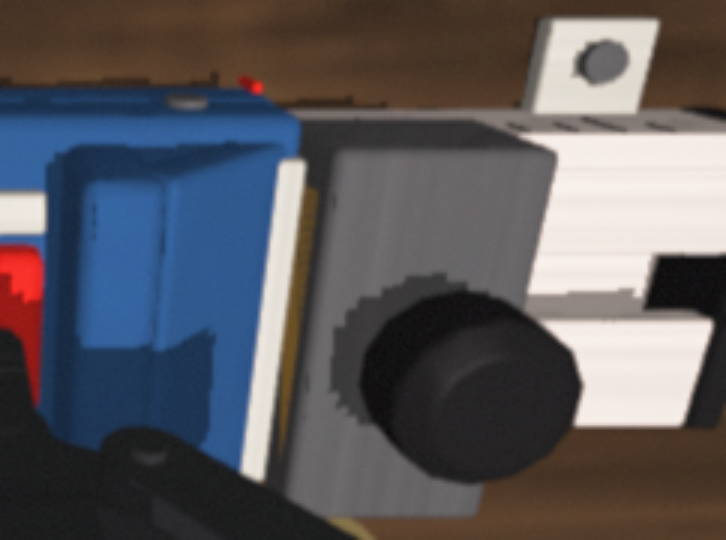

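The nose plate is right beside the brass pad, with only a thin sliver of the pad showing (crop u≈295). I keep creeping and watch the y force.

Call:
apply_moves(moves=[[[0,0.0005,0],0],[[0,0.0005,0],0],[[0,0,0],0]])

```text
t: 11.92
tcp_pos: [547.9, 18.8, 59.0]
ee_rot: [[-0.999, 0.054, -0.0], [0.054, 0.999, -0.0], [0.0, -0.0, -1.0]]
contact_force: [-4.1, -0.6, 10.7]
width: -0.3
finger_force: 5.8
```

Call:
apply_moves(moves=[[[0,0.0005,0],0],[[0,0.0005,0],0],[[0,0,0],0]])

```text
t: 12.17
tcp_pos: [548.0, 19.2, 59.0]
ee_rot: [[-0.999, 0.054, -0.0], [0.054, 0.999, -0.001], [0.0, -0.001, -1.0]]
contact_force: [-3.4, -3.3, 12.0]
width: 0.2
finger_force: 5.9
```

Run:
```python
from h import *
s,p=shot('wrist',None,('carriage_nose','stop_face'))
cv2.imwrite('pics/g.png',cv2.resize(p['frame'][130:310,270:512,::-1],None,fx=3,fy=3))
```

```text
wrist 12.1667 [548.   19.2  59. ] [-3.4 -3.3 12. ]
carriage_nose [([553.6, 87.5, 33.0], 0.62)]
stop_face [([551.9, 85.0, 39.1], 0.61)]
```

View pics/g.png

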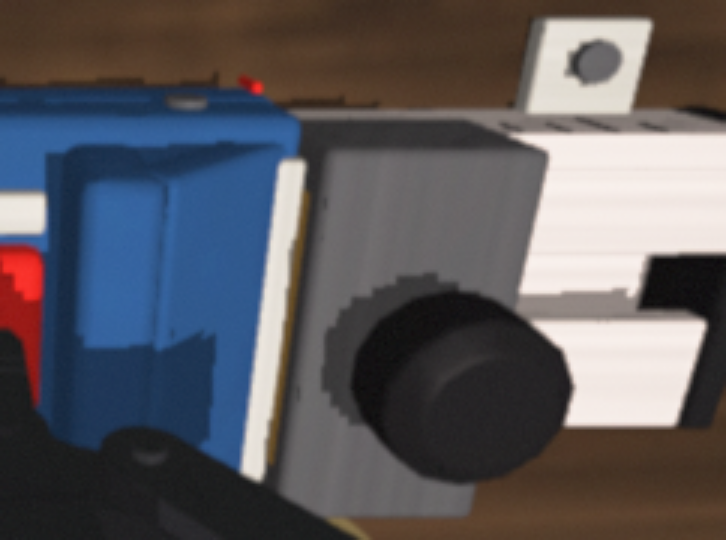

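The sliver has narrowed, the tool now lags its command, and the y force is rising, so contact is starting. I add a little more to confirm.

Call:
apply_moves(moves=[[[0,0.0005,0],0],[[0,0.0005,0],0],[[0,0,0],0]])

```text
t: 12.57
tcp_pos: [548.0, 19.6, 59.0]
ee_rot: [[-0.998, 0.055, -0.0], [0.055, 0.998, -0.001], [-0.0, -0.001, -1.0]]
contact_force: [-3.7, -6.2, 11.8]
width: -0.2
finger_force: 5.9
```

Call:
apply_moves(moves=[[[0,0.0005,0],0],[[0,0,0],0],[[0,0,0],0]])

```text
t: 12.82
tcp_pos: [548.2, 20.0, 59.0]
ee_rot: [[-0.998, 0.055, 0.0], [0.055, 0.998, -0.001], [-0.0, -0.001, -1.0]]
contact_force: [-2.2, -7.1, 11.5]
width: 0.1
finger_force: 5.5
```

The y force rose from 1.5 N to 7 N and the tool has nearly stopped, so the nose is on the stop. I lift straight up.

Call:
apply_moves(moves=[[[0,0,-0.002],0],[[0,0,-0.003],0],[[0,0,-0.004],0],[[0,0,-0.006],0],[[0,0,-0.01],0],[[0,0,-0.02],0],[[0,0,-0.03],0],[[0,0,-0.02],0],[[0,0,0],0],[[0,0,0],0]])

```text
t: 13.65
tcp_pos: [548.7, 21.7, 154.9]
ee_rot: [[-0.999, 0.054, 0.002], [0.054, 0.999, 0.001], [-0.002, 0.001, -1.0]]
contact_force: [-0.0, -0.1, -0.6]
width: -0.3
finger_force: 0.0
```

Run:
```python
from h import *
shot('scene',None,('button_top','carriage_nose','stop_face'))
s,p=shot('wrist',None,('button_top','carriage_nose','stop_face'))
cv2.imwrite('pics/i.png',cv2.resize(p['frame'][130:310,150:440,::-1],None,fx=2.6,fy=2.6))
```

```text
scene 13.65 [548.7  21.7 154.9] [-0.  -0.1 -0.6]
button_top [([548.5, 14.0, 54.6], 0.68)]
carriage_nose [([552.7, 90.2, 32.6], 0.71)]
stop_face []
wrist 13.85 [547.6  21.4 152.7] [-0.9 -0.2 -0.2]
button_top [([547.6, 13.4, 57.5], 0.77)]
carriage_nose [([552.4, 88.3, 33.1], 0.87)]
stop_face [([551.4, 85.3, 36.4], 0.94)]
```

View pics/i.png

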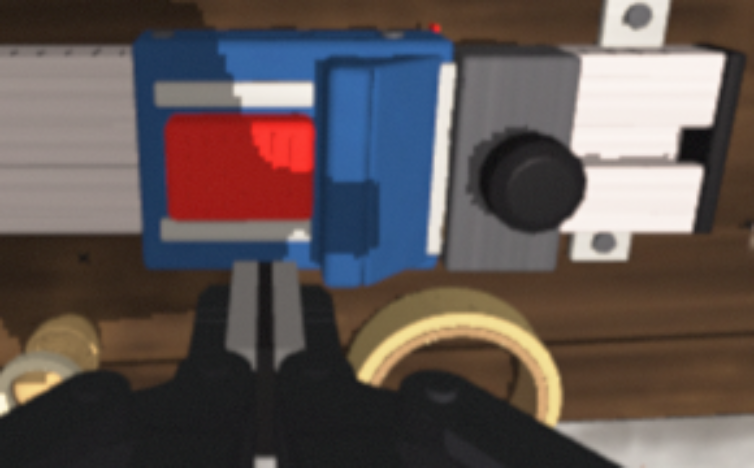

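The carriage nose lies flush against the stop and the tool is clear. The button detections are back at 55–57 mm high, against 47–48 mm while it was pressed, so I hand in.

```bash
python3 -c "
from workcell import manip
print(manip.finish_job())"
```

```text
the job is handed in; nothing more can be done
None
```

I pushed the carriage, button held down, until its nose met the end stop, then lifted clear: the button is up again, I saw nothing else disturbed, and the job is handed in (no verdict was returned).

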